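Park the basting pan on the keep-warm ring

TASK

Before the trolley is wheeled away, slide the basting pan across the glass hob from the large red double ring to the small white keep-warm ring without lifting it off the glass or leaning on it. Bring it gently back until its side rests against the steel pan rail behind that ring, centred sideways on the ring and with its handle pointing straight out to the hob's front (the knob side), then let go. Do not bump the warming rack overhead, and leave the other things alone.

Things in the scene. Friction and masses are not known exactly. Their poses are not given: they have to be found in the camera images.
- pan: Light blue enamelled open basting pan, 0.6-0.9 kg, loose: round wall 120 mm across, 74 high, 4 thick, flat base. Origin: centre of base. z up; -x points out along the handle, a level wooden bar 18 mm wide (y), 14 thick (z), centred 62 mm above the base, from x = -60 to its end at -140 mm. Its drag on the glass is 2 to 7 N. Keep it flat, under 40 N on the glass.
- pan_grip (a point): Point on the axis of the pan's handle, 24 mm from its end: 116 mm from the pan's axis, 62 mm above its base; axes as pan.
- hob: Fixed table-top two-zone hob, 360 mm deep (x) by 520 wide (y), level black glass top 50 mm above the origin (centre of the underside). -x points to its front, with the two knobs, +x to its back. Its front faces the robot's right (hob -x near world -y, within 10 degrees); place and yaw differ from run to run. In front of the glass (x under -108 mm) is an aluminium strip.
- rack: Fixed wire warming rack over the rings; origin and axes of the hob. Deck 300 mm above the hob's underside: front rod (radius 5 mm) at x = -75 mm, back to x = 172, y +-245 mm, on uprights at the back corners; open in front. It hangs over the handle, so an upright gripper would strike it: lean the tool over to the hob's front, 30 to 45 degrees from vertical, and come in under the front rod.
- rail: Pan rail along the hob's back: two posts fixed to the hob and a straight flat steel bar, 440 mm long, 25 to 39 mm above the glass. Origin: on the glass at hob x = 160 mm, axes as the hob's. The bar is clamped hard, along y, its front face anywhere from x = -21 to -1 mm: where is not told, so feel for it. A pan touching it has its axis 60 mm in front of that face. Push it under 30 N.
- hot_ring_centre (a point): Centre, on the glass, of the large red double ring (170 mm across, printed flat) where the pan starts, somewhat towards the front. On either half of the hob (nearer to or farther from the robot), 200 mm along hob y from the white ring. Axes as the hob's.
- warm_ring_centre (a point): Centre, on the glass, of the small white single ring (128 mm across, printed flat), the keep-warm place, on the other half of the hob. Axes as the hob's. A pan against the rail has its axis between 9 mm in front of and 11 mm behind this point.
- sauce_cup: Small white ceramic bowl, 60 mm across and 28 mm high, loose, on the aluminium front strip of the hob near the middle, its top 78 mm above the trolley top. Origin: centre of its underside. Leave alone.
- squeezer: Yellow enamel lever citrus squeezer, 230 mm long, loose on the perforated shelf at the right. Leave alone.
- decanter: Empty glass decanter with a dark twist cap, 88 mm across, 160 mm high, loose on the perforated shelf at the right. Leave alone.
- plate1: Lowest of a stack of three acrylic plates (190 mm across, 8 mm apart) on the perforated shelf at the right, blue. Leave alone.
- plate2: Middle acrylic plate of the stack, orange. Leave alone.
- plate3: Top acrylic plate of the stack, green. Leave alone.
- tongs: Curved steel tongs, 230 mm long and 20 mm high, lying on the trolley top at the left, behind the hob. Leave alone.
- mill: Wooden pepper mill, 58 mm across and 160 mm high, standing on the trolley top at the left, far side. Leave alone.
There are look-alikes about, which are no part of the job. Leave any pink or purple look-alike of the pan alone.

How it is judged (in metres and radians):
At the end, for the whole second after the job is handed in: The pan stands still and flat on the glass, its side within 3 mm of the pan rail, centred sideways on the white ring within 12 mm, its handle straight out to the front of the hob within 10 degrees, and it has been let go ((horizontal distance between pan and rail_bar_c1 below 0.0655 m or horizontal distance between pan and rail_bar_c2 below 0.0655 m) and y of pan in the frame of warm_ring_centre between -0.012 and 0.012 m and z of pan in the frame of hob between 0.047 and 0.053 m and angle between the x axis of pan and the x axis of hob, either way round below 0.17 rad and angle between pan's own z axis and vertical below 0.03 rad and linear speed of pan below 0.01 m/s); the robot touches nothing.
It fails at once if the pan is lifted off the glass (base 5 mm up) or tipped (over 4 degrees) (z of pan in the frame of hob above 0.055 m or angle between pan's own z axis and vertical above 0.07 rad).
It fails at once if the pan is leaned on: it presses on the glass with more than 40 N (contact force between pan and hob above 40 N).
It fails at once if the pan is rammed against the rail with more than 30 N (contact force between pan and rail above 30 N).
It fails at once if the robot bumps the warming rack (over 5 N) (contact force between any of the arm, the fingers and rack above 5 N).
It fails at once if another thing is moved by more than 15 mm (distance of any of sauce_cup, squeezer, decanter, plate1, plate2, plate3, tongs, mill from where it was at the start of the episode above 0.015 m).
It also fails if it takes over 48 s, if anything falls off the work surface, if the arm or the gripper's body presses on something with over 40 N, if the wrist force passes 120 N, or if a joint passes its speed limit or range.

ROBOT

A 6-joint arm with a two-finger parallel gripper is mounted at the origin on the work surface. World frame = base frame: x ahead of the robot, y to its left, z up, the work surface at z = 0. Lengths are in mm, angles in rad, forces in N, time in s.
With the tool pointing down it reaches from about 275 to 750 mm from the base axis. Payload 10.2 kg.
Tool frame: the origin (TCP) lies midway between the tips of the shut fingers; the grasp point (between the pads) lies 19 mm behind it; z points along the fingers, y is the line along which they close (so a half turn about z gives the same grasp; the last joint's range is limited). The gripper opens to 85 mm and grips with 20 to 120 N. Pads are 22 mm wide; open, the fingers measure 114 mm over their backs; the gripper's body (76 mm by 85 mm) begins 54 mm behind the grasp point. The pads swing forward as they close: fully open they stand 13 mm farther back than shut.
Start: joints at [0.909, 0.313, 1.498, -0, 1.331, -0.223], TCP at [223.061, 475.263, 231.294] pointing down, gripper open.
Joint ranges: [-2.94, 2.94], [-0.97, 2.17], [0.19, 2.56], [-1.23, 4.37], [0.02, 3.11], [-2.88, 2.88]. Speed limits (rad/s): [2.39, 2.39, 3.01, 3.14, 3.14, 3.14].

INTERFACE

Orientations are given as a unit quaternion [w, x, y, z].
In Python, from rig import ctrl gives the robot as it stands.
- The arm moves only by the tool arm_command, never from a script. Its argument "increments" is a list of rows, each an object with "dr": the turn, a rotation vector about the tool's x, y, z in units of pi/4 rad (1.0 is pi/4 rad), a list of three; "offset": the shift along the tool's x, y, z in units of 120 mm (1.0 is 120 mm), a list of three; "hand": the opening, from -1 (shut) to 1 (fully open). A call has 1 to 8 rows; each row shifts and turns the commanded pose from where the row before left it, along the tool's axes as they then stand; what a row does not reach is not made up. A row lasts 1/10 s, in which the tool goes at most 50 mm and 8.59 degrees, less where a joint would pass 70% of its speed; a pose out of reach is approached as far as the arm can. A call with a number of a shift or a turn outside -1 to 1 is refused whole. A call with a gripper value outside its range is refused whole. The fingers move at their own pace and stop on an object; "grip_force" is the grip in N (left out, the last holds). Time passes only in rows, so rows that do not move let the fingers close. It gives the time, the measured TCP pose, the force, the opening and the grip force at its end, in the units of the state.
- ctrl.sense(): the state, without advancing time (a new reading comes with each control period).
- ctrl.capture(name): name is "scene" or "top"; returns the picture (480x640x3 uint8, red, green, blue); there is no depth.
- ctrl.camera_info(name): a dict with "K" (3x3 intrinsics, pixels), "R" (3x3) and "t" (3): a world point X has camera coordinates R X + t. Camera axes: x right, y down, z forward; pixel columns grow to the right and rows downward; lengths in mm; the calibration is good to about 2 mm. A picture is of the moment at which its call begins. camera_info takes no time and is no camera call.
- ctrl.finish_job(): hands the job in; it is judged then, once.
The state is a dict: "time_s": time; "joints": joint angles; "dq": joint speeds; "tau": joint torques, N m; "eef_pos": TCP position; "ee_rot": TCP orientation; "force": force on the tool from outside, world axes, zero at the start; "wrist_torque": the same for the moment, N m; "grip_width": opening from 0.0 (shut) to 1.0 (fully open); "grip_force": force on a finger pad.
Only numpy, scipy, OpenCV 4.12 (cv2) and the standard library are available. Lean on these libraries where they do the work, as an engineer would, in place of code of your own. Each camera call takes 0.05 s, during which the arm holds its last target. There are 200 camera calls.

## Working session

There is one attempt and no reset: what is moved stays moved. The work goes in short steps, Python scripts to look and compute and a tool call to move; the robot and the scene stay as the last step left them, time stands still between calls to the robot, and variables do not carry over. Pictures are saved under pics/ and viewed, at most 10 in all, crops included, and the job is handed in when it is done.

Besides the shell and the picture viewer there is one more tool, called as name(argument=value, ...), one argument or row to a line, values as JSON. arm_command: Moves the arm, as the interface text tells. Shifts and turns lie within -1 to 1; 1 stands for 120 mm of shift or pi/4 rad of turn. Its arguments: {"type":"object","properties":{"increments":{"type":"array"},"grip_force":{"type":"number"}},"required":["increments"]}

```bash
ls; mkdir -p pics; python3 - <<'E'
from rig import ctrl
import cv2
for n in("scene","top"):
    cv2.imwrite(f"pics/{n}0.png",ctrl.capture(n)[:,:,::-1])
    c=ctrl.camera_info(n);print(n,c)
print(ctrl.sense())
E
```

```text
pics
scene {'K': array([[505.37871826,   0.        , 312.24955596],
       [  0.        , 505.37871826, 240.65580027],
       [  0.        ,   0.        ,   1.        ]]), 'R': array([[ 0.77400266,  0.63318177,  0.0008507 ],
       [ 0.36607393, -0.44639247, -0.81653147],
       [-0.51663309,  0.63230895, -0.5773003 ]]), 't': array([-335.76901905, -122.34032508, 1611.38077649])}
top {'K': array([[491.85253718,   0.        , 326.42742169],
       [  0.        , 491.85253718, 245.66339275],
       [  0.        ,   0.        ,   1.        ]]), 'R': array([[-0.00877594, -0.99995654,  0.00314612],
       [-0.98750316,  0.00817146, -0.15738721],
       [ 0.15735466, -0.00448802, -0.98753196]]), 't': array([ -50.1451424 ,  466.66091446, 1636.7110575 ])}
{'time_s': 0.1, 'joints': array([ 9.08563790e-01,  3.13397402e-01,  1.49831504e+00, -1.05566717e-05,
        1.33098559e+00, -2.23389209e-01]), 'dq': array([ 2.18699522e-03, -4.73124120e-04, -3.48689251e-03, -7.63113036e-04,
       -1.12427542e-04, -8.49188910e-05]), 'tau': array([ 1.64212659e-03, -4.12895858e+01, -2.60139996e+01, -2.57973752e-04,
        2.98073726e-03, -4.75936440e-05]), 'eef_pos': array([222.94499953, 475.07979314, 230.80792461]), 'ee_rot': array([-2.32184949e-04,  2.17663930e-01,  9.76023621e-01, -5.01580081e-04]), 'force': array([ 0.58929135, -0.47931293,  0.03354166]), 'wrist_torque': array([-0.00738985, -0.01584641,  0.01400665]), 'grip_force': 0.0, 'grip_width': 0.9978244407408152}
```

View pics/scene0.png

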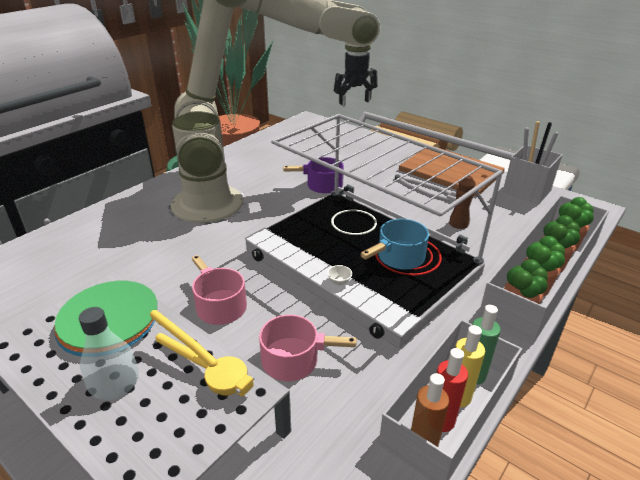

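View pics/top0.png

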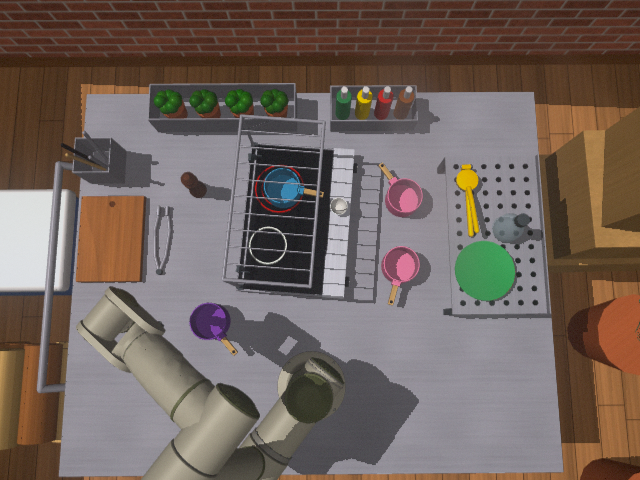

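The candidates are the blue pan (scene 403,243 / top 282,188), two pink ones (scene 220,296 and 289,348) and a purple one (scene 324,175). Only the blue one, which stands on the red ring, fits the description. The white ring is at scene (354,222), on the half nearer the robot.

```bash
cat > h.py <<'E'
import numpy as np,cv2
from rig import ctrl
from scipy.optimize import least_squares
def cast(n,uv,z):
    c=ctrl.camera_info(n);K,R,t=c["K"],c["R"],np.array(c["t"])
    uv=np.atleast_2d(uv).astype(float);d=(R.T@np.linalg.inv(K)@np.c_[uv,np.ones(len(uv))].T).T
    o=-R.T@t;return (o+d*((z-o[2])/d[:,2])[:,None])[:,:2]
def proj(n,X):
    c=ctrl.camera_info(n);p=(c["K"]@(c["R"]@np.atleast_2d(X).T+np.array(c["t"])[:,None])).T
    return p[:,:2]/p[:,2:]
def px(m,box):
    x0,y0,x1,y1=box;v,u=np.nonzero(m[y0:y1,x0:x1]);return np.c_[u+x0,v+y0]
def circ(P,r=None):
    f=lambda q:np.hypot(*(P-q[:2]).T)-(q[2] if r is None else r)
    q0=list(P.mean(0))+([60] if r is None else [])
    s=least_squares(f,q0,loss="soft_l1",f_scale=3);return s.x,np.median(abs(s.fun))
E
cat > m.py <<'E'
from h import *
im={n:cv2.imread(f"pics/{n}0.png") for n in("scene","top")}
B=dict(scene=dict(w=(328,205,380,237),red=(370,232,445,278),pan=(375,215,432,272),han=(355,238,392,262),strip=(250,220,410,330)),
 top=dict(w=(246,224,290,267),red=(250,160,306,216),pan=(258,164,305,212),han=(300,184,326,200),strip=(326,145,358,300)))
for n in im:
    h=cv2.cvtColor(im[n],cv2.COLOR_BGR2HSV);H,S,V=h[...,0],h[...,1],h[...,2];b=B[n]
    P=px((V>150)&(S<60),b['w']);print(n,'white',len(P),circ(cast(n,P,50)))
    P=px(((H<6)|(H>174))&(S>150)&(V>90),b['red']);X=cast(n,P,50);print('red',len(P),circ(X))
    m=((H>90)&(H<115)&(S>90)&(V>50));P=px(m,b['pan'])
    hull=cv2.convexHull(P.astype(np.int32))[:,0];X=cast(n,hull,124);print('pan',len(P),X.min(0),X.max(0),circ(X))
    P=px((H>8)&(H<25)&(S>80)&(V>90),b['han']);X=cast(n,P,119);c=X.mean(0);print('han',len(P),c,cv2.fitLine(X.astype(np.float32),2,0,.01,.01).ravel(),X.min(0),X.max(0))
    P=px((V>190)&(S<30),b['strip']);X=cast(n,P,50);r=cv2.minAreaRect(X.astype(np.float32));print('strip',len(P),r)
s=im['scene'][190:300,320:460];cv2.imwrite('pics/crop.png',cv2.resize(s,None,fx=5,fy=5,interpolation=cv2.INTER_CUBIC))
E
python3 m.py
```

```text
scene white 180 (array([468.03983471, 145.35889694,  62.60741973]), np.float64(2.2790544435709847))
red 248 (array([663.91451909, 104.68088872,  81.21336682]), np.float64(3.1061204913517884))
pan 2093 [595.40918306 -52.51669334] [754.32567037 147.68844361] (array([676.1106828 ,  49.28278536,  93.36817564]), np.float64(8.010967345451917))
han 198 [636.26476724 -20.80196236] [ 1.4407443e-01  9.8956686e-01  6.3626477e+02 -2.0801962e+01] [618.41205544 -59.2020695 ] [654.39098769  18.13617429]
strip 5107 ((526.4143676757812, -79.60494995117188), (353.12432861328125, 464.24688720703125), 44.80206298828125)
top white 182 (array([469.57450794, 146.82534765,  62.26649627]), np.float64(2.0758074637085713))
red 180 (array([666.79917592, 106.02222241,  81.91721705]), np.float64(1.5420650241323486))
pan 1114 [581.1806585   18.24585063] [713.6989142  152.99036014] (array([647.90516036,  86.82556835,  67.10851834]), np.float64(1.8255834371064878))
han 85 [632.75453364  -6.7504295 ] [ 2.1987626e-01  9.7552776e-01  6.3275452e+02 -6.7504296e+00] [618.57277131 -44.03907941] [646.17472278  18.49100255]
strip 2221 ((551.3699340820312, -95.4581298828125), (69.19752502441406, 510.0671081542969), 85.09150695800781)
```

View pics/crop.png

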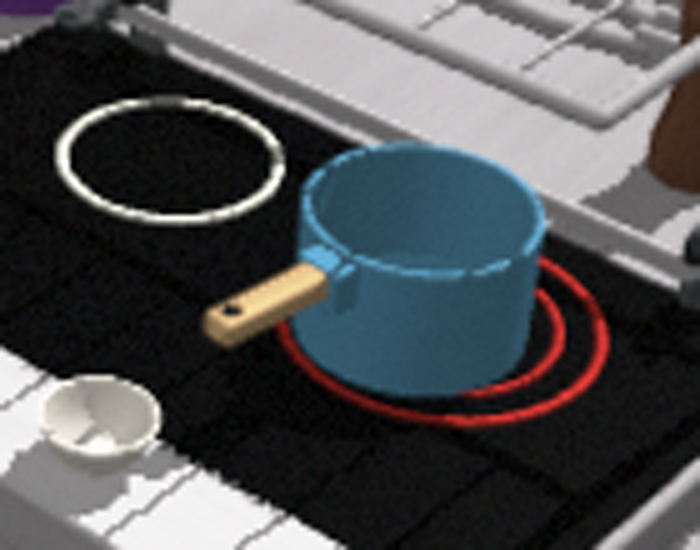

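```bash
cat > m2.py <<'E'
from h import *
from m import im
def cf(P,z,n):
    X=cast(n,P,z);return circ(X,58.5)
s=cv2.cvtColor(im['scene'],cv2.COLOR_BGR2HSV);t=cv2.cvtColor(im['top'],cv2.COLOR_BGR2HSV)
for n,h,b in(('scene',s,(378,215,432,250)),('top',t,(258,164,305,212))):
    m=(h[...,0]>90)&(h[...,0]<115)&(h[...,1]>80)
    v=h[b[1]:b[3],b[0]:b[2],2][m[b[1]:b[3],b[0]:b[2]]];th=np.percentile(v,88)
    P=px(m&(h[...,2]>=th),b);print(n,th,np.percentile(v,[5,25,50,75,95]),len(P),cf(P,124,n))
# lower base edge in scene: lowest blue pixel per column on z=50, r=60
m=(s[...,0]>90)&(s[...,0]<115)&(s[...,1]>80);P=px(m,(385,240,425,275))
L=np.array([[u,P[P[:,0]==u,1].max()+.5] for u in np.unique(P[:,0])]);print('base',circ(cast('scene',L,50),60))
# handle tip in scene: extreme and mid-edge of rows
P=px((s[...,0]>8)&(s[...,0]<25)&(s[...,1]>80)&(s[...,2]>90),(355,238,392,262))
r=cv2.minAreaRect(P.astype(np.float32));print('hand px',r,cv2.boxPoints(r).tolist())
# strip/glass edge lines
for n,h,rng in(('top',t,range(150,298)),):
    E=[]
    for v in rng:
        if 190<v<222: continue
        r=(h[v,:,2].astype(int));k=[u for u in range(322,340) if r[u+2]-r[u-1]>70]
        if k:E.append([k[0]+.5,v])
    X=cast(n,E,50).astype(np.float32);print(n,len(E),cv2.fitLine(X,cv2.DIST_HUBER,0,.01,.01).ravel())
E_=[]
for u in range(262,400):
    if 325<u<358: continue
    c=s[:,u,2].astype(int);lo=int(230+(u-262)*.62)
    k=[v for v in range(lo-25,min(lo+25,470)) if c[v+1]-c[v-2]>70]
    if k:E_.append([u,k[0]])
X=cast('scene',E_,50).astype(np.float32);print('scene',len(E_),cv2.fitLine(X,cv2.DIST_HUBER,0,.01,.01).ravel())
E
python3 m2.py | tail -8
```

```text
han 85 [632.75453364  -6.7504295 ] [ 2.1987626e-01  9.7552776e-01  6.3275452e+02 -6.7504296e+00] [618.57277131 -44.03907941] [646.17472278  18.49100255]
strip 2221 ((551.3699340820312, -95.4581298828125), (69.19752502441406, 510.0671081542969), 85.09150695800781)
scene 139.0 [ 87.   92.  104.  110.  179.9] 165 (array([654.7398242 ,  87.86699069]), np.float64(2.3748125917115033))
top 175.0 [ 73.  83.  98. 164. 176.] 158 (array([671.45082295, 106.49820236]), np.float64(10.397447249855457))
base (array([654.99508448,  88.24489398]), np.float64(1.180494928990921))
hand px ((372.4000244140625, 250.300048828125), (8.049844741821289, 25.491174697875977), 63.43495178222656) [[359.2000427246094, 252.40005493164062], [382.0000305175781, 241.0000457763672], [385.6000061035156, 248.20004272460938], [362.8000183105469, 259.60003662109375]]
top 113 [ 9.9670357e-01 -8.1129320e-02  5.4401453e+02 -5.6825146e+01]
scene 106 [ 9.9569601e-01 -9.2679538e-02  5.9042975e+02 -6.2124893e+01]
```

```bash
cat > tgt.py <<'E'
from h import *
from scipy.spatial.transform import Rotation as Rn
hx=np.array([.087,.9962,0]);hx/=np.linalg.norm(hx);hy=np.array([-hx[1],hx[0],0])
def rot(yaw_dir,th):  # tool orientation, y = -hob y side
    d=np.append(yaw_dir,0)[:3];z=np.cos(th)*np.array([0,0,-1])+np.sin(th)*d
    y=np.cross(d,[0,0,1]); return Rn.from_matrix(np.c_[np.cross(y,z),y,z])
def toRot(q): return Rn.from_quat([q[1],q[2],q[3],q[0]])
def delta(Rt,pt):
    s=ctrl.sense();R=toRot(s['ee_rot']);rv=(R.inv()*Rt).as_rotvec()
    print('pos',s['eef_pos'].round(1),'dr units',(rv/(np.pi/4)).round(3),'rows>=',np.linalg.norm(rv)/.15,'shift world',(pt-s['eef_pos']).round(1),'tool(after) units',(Rt.inv().apply(pt-s['eef_pos'])/120).round(3),'tool(now)',(R.inv().apply(pt-s['eef_pos'])/120).round(3))
E
python3 - <<'E'
from tgt import *
e=cast('scene',[[361,256]],112)[0];c=np.array([655,88]);d=c-e;print(e,np.linalg.norm(d),np.degrees(np.arctan2(d[1],d[0])))
for u in (e,): pass
Rt=rot(hx,np.radians(42));g=np.array([655,88,112])-116*hx
print(g,Rt.as_matrix().round(3)); delta(Rt,g+19*Rt.as_matrix()[:,2])
E
```

```text
[622.83571523 -49.3555247 ] 141.07119259281598 76.82062602373361
[644.90791644 -27.56015684 112.        ] [[ 0.065  0.996  0.058]
 [ 0.74  -0.087  0.667]
 [ 0.669  0.    -0.743]]
pos [222.9 475.1 230.8] dr units [-0.569  0.813  1.478] rows>= 9.322186130755213 shift world [ 423.1 -490.  -132.9] tool(after) units [-3.536  3.867 -1.693] tool(now) [-4.927 -2.197  1.109]
```

arm_command(
  increments=[
    {"dr":[0,0,0],"offset":[0,0,-0.4],"hand":0.0},
    {"dr":[0,0,0],"offset":[0,0,-0.4],"hand":0.0},
    {"dr":[0,0,0],"offset":[0,0,-0.4],"hand":0.0},
    {"dr":[0,0,0],"offset":[0,0,-0.4],"hand":0.0},
    {"dr":[0,0,0],"offset":[-0.15,-0.13,-0.3],"hand":0.0},
    {"dr":[0,0,0],"offset":[-0.3,-0.25,0],"hand":0.0},
    {"dr":[0,0,0],"offset":[-0.3,-0.25,0],"hand":0.0},
    {"dr":[0,0,0],"offset":[-0.3,-0.25,0],"hand":0.0},
  ],
)

```text
time_s: 0.9
eef_pos: [292.5, 324.6, 459.0]
ee_rot: [-0.0, 0.217, 0.976, -0.0]
force: [0.5, 0.6, 0.0]
grip_width: 0.494
grip_force: 0.0
```

arm_command(
  increments=[
    {"dr":[0,0,0],"offset":[-0.3,-0.25,0],"hand":0.0},
    {"dr":[0,0,0],"offset":[-0.3,-0.25,0],"hand":0.0},
    {"dr":[0,0,0],"offset":[-0.3,-0.25,0],"hand":0.0},
    {"dr":[0,0,0],"offset":[-0.3,-0.25,0],"hand":0.0},
    {"dr":[0,0,0],"offset":[-0.3,-0.25,0],"hand":0.0},
    {"dr":[0,0,0],"offset":[-0.3,-0.25,0],"hand":0.0},
    {"dr":[0,0,0],"offset":[-0.3,-0.25,0],"hand":0.0},
    {"dr":[0,0,0],"offset":[-0.3,-0.25,0],"hand":0.0},
  ],
)

```text
time_s: 1.7
eef_pos: [451.4, -15.5, 459.2]
ee_rot: [-0.0, 0.218, 0.976, 0.0]
force: [0.3, 0.5, 1.6]
grip_width: 0.503
grip_force: 0.0
```

arm_command(
  increments=[
    {"dr":[0,0,0],"offset":[-0.3,-0.25,0],"hand":0.0},
    {"dr":[0,0,0],"offset":[-0.3,-0.25,0],"hand":0.0},
    {"dr":[0,0,0],"offset":[-0.3,-0.25,0],"hand":0.0},
    {"dr":[0,0,0],"offset":[-0.3,-0.25,0],"hand":0.0},
    {"dr":[0,0,0],"offset":[-0.3,-0.25,0],"hand":0.0},
    {"dr":[0,0,0],"offset":[0,0,0],"hand":0.0},
  ],
)

```text
time_s: 2.3
eef_pos: [551.8, -230.9, 454.3]
ee_rot: [-0.003, 0.22, 0.976, 0.001]
force: [0.1, -0.3, -1.7]
grip_width: 0.503
grip_force: 0.0
```

```bash
python3 - <<'E'
from tgt import *
d=np.array([.228,.9737,0]);Rt=rot(d,np.radians(42));g=np.array([655,88,112])-116*d
z=Rt.as_matrix()[:,2];print(g,g-200*z)
delta(Rt,g-200*z);s=ctrl.sense();print(s['joints'].round(2),s['grip_width'],s['time_s'])
E
```

```text
[628.552  -24.9492 112.    ] [ 598.04016136 -155.25348635  260.62644671]
pos [ 551.8 -230.9  454.3] dr units [-0.637  0.775  1.642] rows>= 10.076924361156186 shift world [  46.2   75.7 -193.7] tool(after) units [-0.558  0.231  1.669] tool(now) [-0.089  0.734  1.614]
[-0.59  0.49  0.67 -0.    1.99 -1.72] 0.502919009613443 2.3
```

arm_command(
  increments=[
    {"dr":[-0.058,0.07,0.149],"offset":[0,0,0],"hand":0.0},
    {"dr":[-0.058,0.07,0.149],"offset":[0,0,0],"hand":0.0},
    {"dr":[-0.058,0.07,0.149],"offset":[0,0,0],"hand":0.0},
    {"dr":[-0.058,0.07,0.149],"offset":[0,0,0],"hand":0.0},
    {"dr":[-0.058,0.07,0.149],"offset":[0,0,0],"hand":0.0},
    {"dr":[-0.058,0.07,0.149],"offset":[0,0,0],"hand":0.0},
    {"dr":[-0.058,0.07,0.149],"offset":[0,0,0],"hand":0.0},
    {"dr":[-0.058,0.07,0.149],"offset":[0,0,0],"hand":0.0},
  ],
)

```text
time_s: 3.1
eef_pos: [550.4, -225.5, 459.0]
ee_rot: [-0.168, 0.622, 0.734, 0.215]
force: [0.4, 0.4, 0.8]
grip_width: 0.5
grip_force: 0.0
```

arm_command(
  increments=[
    {"dr":[-0.058,0.07,0.149],"offset":[0,0,0],"hand":0.0},
    {"dr":[-0.058,0.07,0.149],"offset":[0,0,0],"hand":0.0},
    {"dr":[-0.058,0.07,0.149],"offset":[0,0,0],"hand":0.0},
    {"dr":[0,0,0],"offset":[0,0,0],"hand":0.0},
  ],
)

```text
time_s: 3.5
eef_pos: [549.6, -226.2, 458.7]
ee_rot: [-0.219, 0.73, 0.583, 0.282]
force: [-0.4, -0.2, -1.0]
grip_width: 0.502
grip_force: 0.0
```

```bash
cat > pre.py <<'E'
from tgt import *
import sys
d=np.array([.228,.9737,0]);Rt=rot(d,np.radians(42));g=np.array([655,88,112])-116*d
z=Rt.as_matrix()[:,2];k=float(sys.argv[1])
delta(Rt,g+k*z);s=ctrl.sense();print(s['joints'].round(2),s['grip_width'],s['time_s'],s['force'])
E
python3 pre.py -200
```

```text
pos [ 549.6 -226.2  458.7] dr units [0.005 0.003 0.011] rows>= 0.06300113942847857 shift world [  48.5   70.9 -198.1] tool(after) units [-0.609  0.258  1.673] tool(now) [-0.607  0.247  1.676]
[-0.84  0.58  0.69  0.74  2.19 -0.27] 0.5015048201892751 3.5 [-0.38474746 -0.21338227 -0.95936451]
```

arm_command(
  increments=[
    {"dr":[0,0,0],"offset":[-0.122,0.05,0.335],"hand":0.0},
    {"dr":[0,0,0],"offset":[-0.122,0.05,0.335],"hand":0.0},
    {"dr":[0,0,0],"offset":[-0.122,0.05,0.335],"hand":0.0},
    {"dr":[0,0,0],"offset":[-0.122,0.05,0.335],"hand":0.0},
    {"dr":[0,0,0.01],"offset":[-0.122,0.05,0.335],"hand":0.0},
    {"dr":[0,0,0],"offset":[0,0,0.4],"hand":0.0},
    {"dr":[0,0,0],"offset":[0,0,0.4],"hand":0.0},
    {"dr":[0,0,0],"offset":[0,0,0],"hand":0.0},
  ],
)

```text
time_s: 4.3
eef_pos: [612.9, -88.6, 185.2]
ee_rot: [-0.224, 0.729, 0.584, 0.279]
force: [0.4, 0.0, -0.4]
grip_width: 0.497
grip_force: 0.0
```

```bash
python3 pre.py 19; python3 - <<'E'
from h import *
a=ctrl.capture('scene')[:,:,::-1][90:350,230:530];b=ctrl.capture('top')[:,:,::-1][130:330,220:420]
cv2.imwrite('pics/p1.png',np.hstack([cv2.resize(a,(480,416)),cv2.resize(b,(320,320))[:, :].copy() if 0 else cv2.copyMakeBorder(cv2.resize(b,(320,320)),0,96,0,0,0)]))
E
```

```text
pos [612.9 -88.6 185.2] dr units [-0.009  0.003  0.008] rows>= 0.06423785657230417 shift world [ 18.5  76.  -87.3] tool(after) units [-0.002  0.006  0.977] tool(now) [-0.     0.012  0.977]
[-0.6   0.64  1.3   0.67  1.54 -0.52] 0.4974740924929403 4.3 [ 0.3983224   0.0313117  -0.42205366]
```

View pics/p1.png

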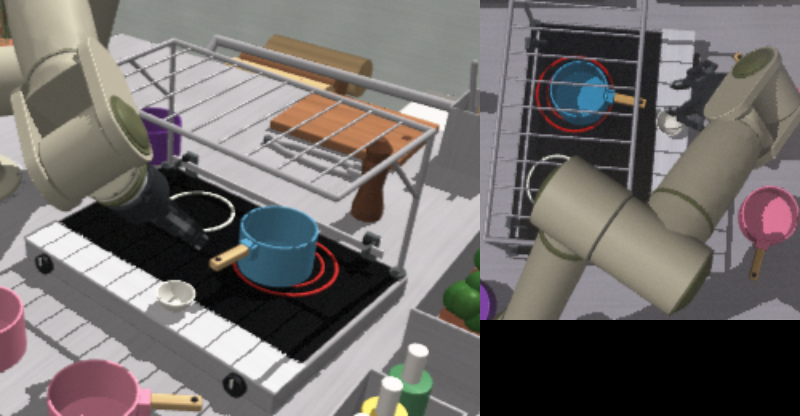

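The gripper lies in front of the handle and in line with it (left panel: fingers at 195,240, handle end at 215,262). The body is well below and in front of the rod.

arm_command(
  increments=[
    {"dr":[0,0,0.0],"offset":[0,0.003,0.2],"hand":0.0},
    {"dr":[0,0,0],"offset":[0,0.003,0.2],"hand":0.0},
    {"dr":[0,0,0],"offset":[0,0.003,0.2],"hand":0.0},
    {"dr":[0,0,0],"offset":[0,0,0.2],"hand":0.0},
    {"dr":[0,0,0],"offset":[0,0,0.177],"hand":0.0},
    {"dr":[0,0,0],"offset":[0,0,0],"hand":0.0},
  ],
)

```text
time_s: 5.0
eef_pos: [633.4, -17.2, 101.7]
ee_rot: [-0.22, 0.731, 0.582, 0.281]
force: [0.1, 0.2, 0.2]
grip_width: 0.5
grip_force: 0.0
```

```bash
python3 pre.py 19; python3 - <<'E'
from h import *
a=ctrl.capture('scene')[:,:,::-1][200:290,320:450]
cv2.imwrite('pics/p2.png',cv2.resize(a,None,fx=5,fy=5))
E
```

```text
pos [633.4 -17.2 101.7] dr units [0.003 0.005 0.008] rows>= 0.051705744397252416 shift world [-2.   4.6 -3.8] tool(after) units [ 0.004 -0.025  0.046] tool(now) [ 0.004 -0.025  0.046]
[-0.49  0.72  1.39  0.73  1.33 -0.55] 0.49976934886041124 5.0 [0.12107585 0.21786806 0.21735794]
```

View pics/p2.png

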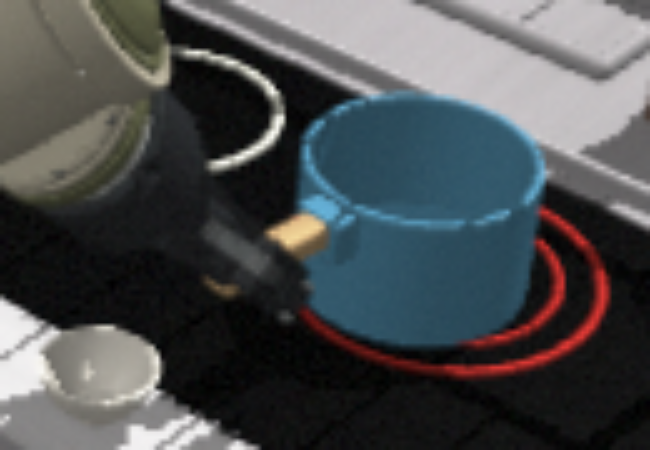

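Fingers straddle the handle (crop 255,260), so I'll make a small correction and close.

arm_command(
  increments=[
    {"dr":[0,0,0],"offset":[0,-0.02,0.035],"hand":0.0},
    {"dr":[0,0,0],"offset":[0,0,0],"hand":-0.4},
    {"dr":[0,0,0],"offset":[0,0,0],"hand":-0.6},
    {"dr":[0,0,0],"offset":[0,0,0],"hand":-0.8},
    {"dr":[0,0,0],"offset":[0,0,0],"hand":-1.0},
    {"dr":[0,0,0],"offset":[0,0,0],"hand":-1.0},
    {"dr":[0,0,0],"offset":[0,0,0],"hand":-1.0},
  ],
  grip_force=30,
)

```text
time_s: 5.75
eef_pos: [631.5, -14.9, 99.7]
ee_rot: [-0.219, 0.731, 0.582, 0.281]
force: [-5.5, -3.6, 6.0]
grip_width: 0.205
grip_force: 29.2
```

```bash
cat > plan.py <<'E'
from tgt import *
s=ctrl.sense();R=toRot(s['ee_rot']);M=R.as_matrix();zt=M[:,2];yt=M[:,1]
d=np.cross([0,0,1],[yt[0],yt[1],0]);d/=np.linalg.norm(d)   # handle -> pan dir
g=s['eef_pos']-19*zt; pan=g+116*d
w=np.array([468.8,146.1,0])
print('t',s['time_s'],'eef',s['eef_pos'].round(1),'grasp',g.round(1),'lean',np.degrees(np.arccos(-zt[2])).round(1),'y tilt',yt[2].round(3),'yaw vs hob',np.degrees(np.arctan2(np.cross(hx,d)[2],hx@d)).round(2))
print('pan est',pan.round(1),'rel white in hob xy',((pan-w)@hx).round(1),((pan-w)@hy).round(1),'F',s['force'].round(1),'T',s['wrist_torque'].round(2),'grip',s['grip_width'].round(3),s['grip_force'])
print('j',s['joints'].round(2)); print('Mt hx,hy,Z in tool',(M.T@np.c_[hx,hy,[0,0,1]]).T.round(3))
E
python3 plan.py
```

```text
t 5.75 eef [631.5 -14.9  99.7] grasp [628.6 -27.2 113.9] lean 41.8 y tilt 0.006 yaw vs hob -8.1Traceback (most recent call last):
  File "plan.py", line 7, in <module>
    print('pan est',pan.round(1),'rel white in hob xy',((pan-w)@hx).round(1),((pan-w)@hy).round(1),'F',s['force'].round(1),'T',s['wrist_torque'].round(2),'grip',s['grip_width'].round(3),s['grip_force'])
                                                                                                                                                                 ^^^^^^^^^^^^^^^^^^^^^
AttributeError: 'float' object has no attribute 'round'
```

arm_command(
  increments=[
    {"dr":[0.03,0,-0.0335],"offset":[0,0,0],"hand":-1.0},
    {"dr":[0.03,0,-0.0335],"offset":[0,0,0],"hand":-1.0},
    {"dr":[0.03,0,-0.0335],"offset":[0,0,0],"hand":-1.0},
    {"dr":[0.03,0,-0.0335],"offset":[0,0,0],"hand":-1.0},
    {"dr":[0,0,0],"offset":[0,0,0],"hand":-1.0},
    {"dr":[0,0,0],"offset":[0,0,0],"hand":-1.0},
  ],
)

```text
time_s: 6.35
eef_pos: [632.8, -14.5, 99.6]
ee_rot: [-0.238, 0.688, 0.632, 0.265]
force: [5.0, -0.9, 4.6]
grip_width: 0.204
grip_force: 29.9
```

```bash
sed -i "s/s\['grip_width'\].round(3)/s['grip_width']/" plan.py; python3 plan.py
```

```text
t 6.35 eef [632.8 -14.5  99.6] grasp [631.6 -27.1 113.8] lean 41.7 y tilt 0.008 yaw vs hob -0.09
pan est [641.9  88.4 113.8] rel white in hob xy -42.4 -177.4 F [ 5.  -0.9  4.6] T [ 0.26 -0.57 -0.81] grip 0.20430378597043056 29.925476610660553
j [-0.47  0.77  1.31  0.68  1.42 -0.62]
Mt hx,hy,Z in tool [[ 0.746 -0.002  0.666]
 [ 0.004 -1.    -0.007]
 [ 0.666  0.008 -0.746]]
```

arm_command(
  increments=[
    {"dr":[0,0,0],"offset":[0,-0.03,0],"hand":-1.0},
    {"dr":[0,0,0],"offset":[0,-0.06,0],"hand":-1.0},
    {"dr":[0,0,0],"offset":[0,-0.08,0],"hand":-1.0},
    {"dr":[0,0,0],"offset":[0,-0.08,0],"hand":-1.0},
    {"dr":[0,0,0],"offset":[0,-0.08,0],"hand":-1.0},
    {"dr":[0,0,0],"offset":[0,-0.08,0],"hand":-1.0},
    {"dr":[0,0,0],"offset":[0,-0.08,0],"hand":-1.0},
    {"dr":[0,0,0],"offset":[0,-0.08,0],"hand":-1.0},
  ],
)

```text
time_s: 7.15
eef_pos: [565.0, -8.9, 99.5]
ee_rot: [-0.237, 0.689, 0.631, 0.266]
force: [8.9, -1.0, 5.7]
grip_width: 0.208
grip_force: 30.9
```

```bash
python3 plan.py
```

```text
t 7.15 eef [565.   -8.9  99.5] grasp [563.7 -21.5 113.7] lean 41.7 y tilt 0.01 yaw vs hob -0.22
pan est [574.2  94.  113.7] rel white in hob xy -42.7 -109.6 F [ 8.9 -1.   5.7] T [ 0.31 -1.12 -1.57] grip 0.20830879938843844 30.943888127803802
j [-0.52  0.64  1.55  0.67  1.35 -0.72]
Mt hx,hy,Z in tool [[ 0.746 -0.004  0.665]
 [ 0.004 -1.    -0.01 ]
 [ 0.665  0.01  -0.746]]
```

arm_command(
  increments=[
    {"dr":[0,0,0],"offset":[0,-0.08,0],"hand":-1.0},
    {"dr":[0,0,0],"offset":[0,-0.08,0],"hand":-1.0},
    {"dr":[0,0,0],"offset":[0,-0.08,0],"hand":-1.0},
    {"dr":[0,0,0],"offset":[0,-0.08,0],"hand":-1.0},
    {"dr":[0,0,0],"offset":[0,-0.08,0],"hand":-1.0},
    {"dr":[0,0,0],"offset":[0,-0.08,0],"hand":-1.0},
    {"dr":[0,0,0],"offset":[0,-0.08,0],"hand":-1.0},
    {"dr":[0,0,0],"offset":[0,-0.08,0],"hand":-1.0},
  ],
)

```text
time_s: 7.95
eef_pos: [488.9, -2.3, 99.3]
ee_rot: [-0.236, 0.689, 0.631, 0.266]
force: [9.7, -0.9, 7.7]
grip_width: 0.205
grip_force: 31.3
```

arm_command(
  increments=[
    {"dr":[0,0,0],"offset":[0,-0.08,0],"hand":-1.0},
    {"dr":[0,0,0],"offset":[0,-0.08,0],"hand":-1.0},
    {"dr":[0,0,0],"offset":[0,-0.04,0],"hand":-1.0},
    {"dr":[0,0,0],"offset":[0,0,0],"hand":-1.0},
    {"dr":[0,0,0],"offset":[0,0,0],"hand":-1.0},
  ],
)

```text
time_s: 8.45
eef_pos: [464.6, 0.0, 99.2]
ee_rot: [-0.237, 0.689, 0.631, 0.266]
force: [4.2, -1.8, 10.3]
grip_width: 0.205
grip_force: 30.9
```

```bash
python3 plan.py; cat > see.py <<'E'
from h import *
import sys
n=sys.argv[1];a=ctrl.capture('scene');im=np.ascontiguousarray(a[:,:,::-1])
s=cv2.cvtColor(im,cv2.COLOR_BGR2HSV);m=((s[...,0]>90)&(s[...,0]<115)&(s[...,1]>80)&(s[...,2]>50)).astype(np.uint8)
m[:150]=0;m[300:]=0;m[:,:290]=0;m[:,450:]=0
k,l,st,c=cv2.connectedComponentsWithStats(m);i=1+np.argmax(st[1:,4]);P=px(l==i,(290,150,450,300))
x,y,w,hh=st[i][:4];print('blob',st[i])
v=s[...,2];t=P[P[:,1]<y+hh*.6];V=v[t[:,1],t[:,0]];R=t[V>=np.percentile(V,88)]
print('rim',circ(cast('scene',R,124),58.5))
L=np.array([[u,P[P[:,0]==u,1].max()+.5] for u in range(x+10,x+w-8)]);B,e=circ(cast('scene',L,50),60);print('base',B,e)
hx=np.array([.087,.9962]);hy=np.array([-hx[1],hx[0]]);r=B-[468.8,146.1];print('rel white',r@hx,r@hy)
cv2.imwrite(f'pics/{n}.png',cv2.resize(im[150:290,270:450],None,fx=4,fy=4))
E
python3 see.py p3
```

```text
t 8.45 eef [464.6   0.   99.2] grasp [463.3 -12.6 113.3] lean 41.8 y tilt 0.009 yaw vs hob -0.17
pan est [473.8 102.9 113.3] rel white in hob xy -42.6 -8.7 F [ 4.2 -1.8 10.3] T [ 0.88 -0.83 -1.05] grip 0.20534406741045547 30.877586603164673
j [-0.61  0.48  1.85  0.65  1.29 -0.86]
Mt hx,hy,Z in tool [[ 0.746 -0.003  0.666]
 [ 0.004 -1.    -0.009]
 [ 0.666  0.009 -0.746]]
blob [ 327  194   46   46 1770]
rim (array([476.58409498, 104.90118115]), np.float64(2.66880351634817))
base [476.27118163 108.25571534] 0.8177640701254312
rel white -37.05048357529481 -10.735243909499443
```

View pics/p3.png

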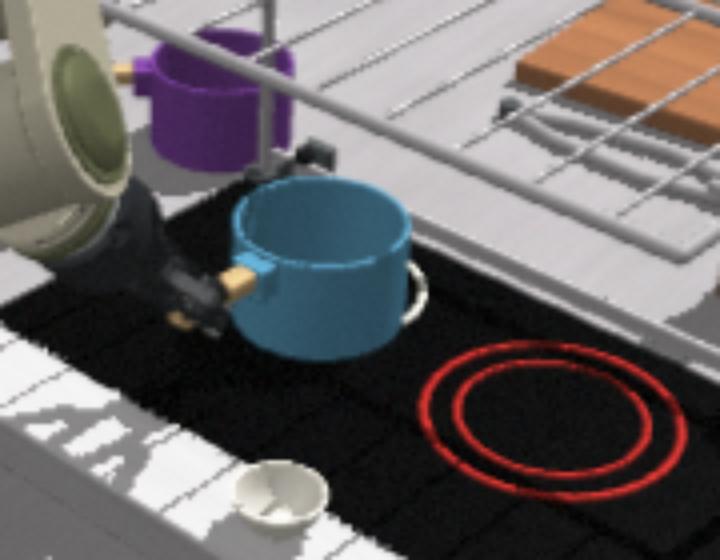

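arm_command(
  increments=[
    {"dr":[0,0,0],"offset":[0.003,-0.04,-0.004],"hand":-1.0},
    {"dr":[0,0,0],"offset":[0.002,-0.04,-0.002],"hand":-1.0},
    {"dr":[0,0,0],"offset":[0.025,0,0.022],"hand":-1.0},
    {"dr":[0,0,0],"offset":[0.025,0,0.022],"hand":-1.0},
    {"dr":[0,0,0],"offset":[0.025,0,0.022],"hand":-1.0},
    {"dr":[0,0,0],"offset":[0.025,0,0.022],"hand":-1.0},
    {"dr":[0,0,0],"offset":[0.025,0,0.022],"hand":-1.0},
    {"dr":[0,0,0],"offset":[0,0,0],"hand":-1.0},
  ],
)

```text
time_s: 9.3
eef_pos: [456.2, 20.3, 99.6]
ee_rot: [-0.237, 0.688, 0.632, 0.265]
force: [1.1, -6.3, 7.9]
grip_width: 0.2
grip_force: 30.8
```

```bash
python3 plan.py;python3 see.py p4
```

```text
t 9.3 eef [456.2  20.3  99.6] grasp [455.    7.7 113.8] lean 41.6 y tilt 0.008 yaw vs hob -0.06
pan est [465.2 123.3 113.8] rel white in hob xy -23.1 1.6 F [ 1.1 -6.3  7.9] T [-0.15 -0.2  -0.24] grip 0.20002044928235027 30.789412558078766
j [-0.58  0.45  1.89  0.67  1.26 -0.85]
Mt hx,hy,Z in tool [[ 0.747 -0.001  0.664]
 [ 0.004 -1.    -0.007]
 [ 0.664  0.008 -0.747]]
blob [ 329  190   45   46 1707]
rim (array([468.18859325, 124.87361699]), np.float64(2.2264818263791852))
base [467.46146951 127.93577264] 1.2264129685293739
rel white -18.21165545086747 -0.24684370319431106
```

arm_command(
  increments=[
    {"dr":[0,0,0],"offset":[0.0125,0,0.011],"hand":-1.0},
    {"dr":[0,0,0],"offset":[0.0125,0,0.011],"hand":-1.0},
    {"dr":[0,0,0],"offset":[0.0125,0,0.011],"hand":-1.0},
    {"dr":[0,0,0],"offset":[0.0125,0,0.011],"hand":-1.0},
    {"dr":[0,0,0],"offset":[0.0125,0,0.011],"hand":-1.0},
  ],
  grip_force=20,
)

```text
time_s: 9.85
eef_pos: [457.1, 29.7, 99.6]
ee_rot: [-0.237, 0.689, 0.632, 0.264]
force: [-0.7, -10.3, 9.6]
grip_width: 0.206
grip_force: 31.4
```

arm_command(
  increments=[
    {"dr":[0,0,0],"offset":[0.006,0,0.0055],"hand":-1.0},
    {"dr":[0,0,0],"offset":[0.006,0,0.0055],"hand":-1.0},
    {"dr":[0,0,0],"offset":[0.006,0,0.0055],"hand":-1.0},
  ],
)

```text
time_s: 10.15
eef_pos: [457.3, 32.5, 99.6]
ee_rot: [-0.237, 0.689, 0.632, 0.264]
force: [-1.8, -11.6, 10.2]
grip_width: 0.2
grip_force: 31.5
```

```bash
python3 plan.py
```

```text
t 10.15 eef [457.3  32.5  99.6] grasp [456.1  20.  113.8] lean 41.6 y tilt 0.008 yaw vs hob -0.06
pan est [466.3 135.5 113.8] rel white in hob xy -10.7 1.5 F [ -1.8 -11.6  10.2] T [-0.53  0.06  0.04] grip 0.2003855296114329 31.535831093788147
j [-0.55  0.45  1.9   0.68  1.25 -0.84]
Mt hx,hy,Z in tool [[ 0.748 -0.001  0.664]
 [ 0.005 -1.    -0.007]
 [ 0.664  0.008 -0.748]]
```

arm_command(
  increments=[
    {"dr":[0,0,0],"offset":[0.008,0,0.003],"hand":-1.0},
    {"dr":[0,0,0],"offset":[0.0065,0,0.005],"hand":-1.0},
    {"dr":[0,0,0],"offset":[0.0065,0,0.0055],"hand":-1.0},
  ],
)

```text
time_s: 10.45
eef_pos: [457.2, 35.9, 99.6]
ee_rot: [-0.237, 0.689, 0.632, 0.264]
force: [-0.5, -8.4, 5.6]
grip_width: 0.207
grip_force: 30.7
```

arm_command(
  increments=[
    {"dr":[0,0,0],"offset":[0.0062,0,0.0055],"hand":-1.0},
    {"dr":[0,0,0],"offset":[0.0062,0,0.0055],"hand":-1.0},
  ],
)

```text
time_s: 10.65
eef_pos: [457.4, 37.8, 99.6]
ee_rot: [-0.237, 0.689, 0.632, 0.264]
force: [-0.5, -8.7, 5.3]
grip_width: 0.204
grip_force: 30.7
```

arm_command(
  increments=[
    {"dr":[0,0,0],"offset":[0.0062,0,0.0055],"hand":-1.0},
    {"dr":[0,0,0],"offset":[0.0062,0,0.0055],"hand":-1.0},
  ],
)

```text
time_s: 10.85
eef_pos: [457.6, 39.0, 99.6]
ee_rot: [-0.237, 0.689, 0.633, 0.264]
force: [-6.5, -21.8, 9.8]
grip_width: 0.204
grip_force: 32.4
```

arm_command(
  increments=[
    {"dr":[0,0,0],"offset":[0,0,0],"hand":-1.0},
  ],
)

```text
time_s: 10.95
eef_pos: [457.6, 38.9, 99.6]
ee_rot: [-0.237, 0.689, 0.633, 0.264]
force: [-3.8, -16.7, 7.4]
grip_width: 0.204
grip_force: 31.6
```

```bash
python3 plan.py;python3 see.py p5
```

```text
t 10.95 eef [457.6  38.9  99.6] grasp [456.4  26.4 113.8] lean 41.5 y tilt 0.007 yaw vs hob -0.04
pan est [466.6 142.  113.8] rel white in hob xy -4.3 1.9 F [ -3.8 -16.7   7.4] T [-1.21  0.36  0.21] grip 0.20447480266185342 31.60215675830841
j [-0.54  0.45  1.9   0.68  1.24 -0.83]
Mt hx,hy,Z in tool [[ 0.749 -0.001  0.663]
 [ 0.004 -1.    -0.006]
 [ 0.663  0.007 -0.749]]
blob [ 334  188   44   45 1654]
rim (array([469.49797325, 142.97207418]), np.float64(2.379137078414054))
base [466.38005423 146.28426563] 1.4242204361991604
rel white -0.026969858970340807 2.4267810861199224
```

View pics/p5.png

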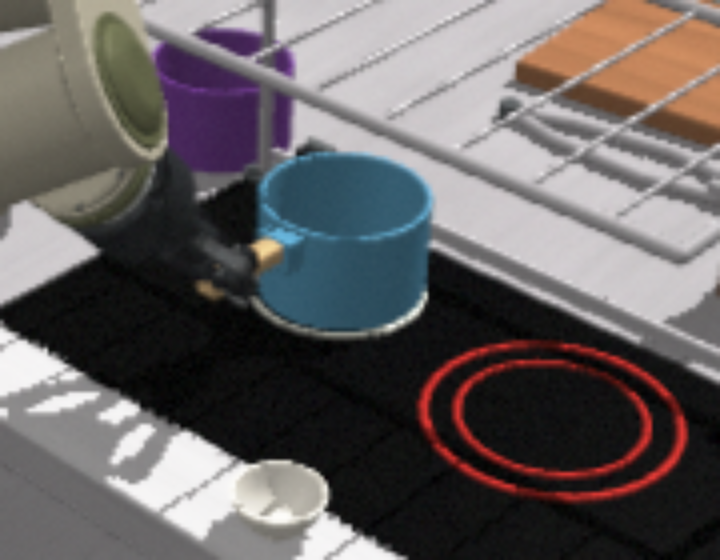

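Pan is on the white ring (crop 345,245) against the rail, handle to the front. Letting go.

arm_command(
  increments=[
    {"dr":[0,0,0],"offset":[0,0,0],"hand":-0.5},
    {"dr":[0,0,0],"offset":[0,0,0],"hand":-0.3},
    {"dr":[0,0,0],"offset":[0,0,0],"hand":-0.1},
    {"dr":[0,0,0],"offset":[0,0,0],"hand":0.0},
    {"dr":[0,0,0],"offset":[0,0,0],"hand":0.0},
  ],
)

```text
time_s: 11.5
eef_pos: [457.0, 41.2, 99.3]
ee_rot: [-0.239, 0.688, 0.632, 0.264]
force: [-0.7, 0.4, 0.7]
grip_width: 0.499
grip_force: 0.0
```

```bash
python3 plan.py;python3 see.py p6
```

```text
t 11.5 eef [457.   41.2  99.3] grasp [455.8  28.6 113.5] lean 41.7 y tilt 0.005 yaw vs hob -0.04
pan est [466.  144.1 113.5] rel white in hob xy -2.2 2.7 F [-0.7  0.4  0.7] T [-0.31  0.03 -0.01] grip 0.49945933086032335 0.0
j [-0.54  0.45  1.91  0.69  1.24 -0.83]
Mt hx,hy,Z in tool [[ 0.746 -0.001  0.666]
 [ 0.003 -1.    -0.004]
 [ 0.666  0.005 -0.746]]
blob [ 334  188   44   45 1635]
rim (array([469.38585335, 142.95313492]), np.float64(2.2741547963571804))
base [466.38005423 146.28426563] 1.4242204361991604
rel white -0.026969858970340807 2.4267810861199224
```

Force is zero and the pan has not moved. I'll back out along the tool axis.

arm_command(
  increments=[
    {"dr":[0,0,0],"offset":[0,0,-0.1],"hand":0.0},
    {"dr":[0,0,0],"offset":[0,0,-0.2],"hand":0.0},
    {"dr":[0,0,0],"offset":[0,0,-0.3],"hand":0.0},
    {"dr":[0,0,0],"offset":[0,0,-0.3],"hand":0.0},
    {"dr":[0,0,0],"offset":[0,0,-0.2],"hand":0.0},
    {"dr":[0,0,0],"offset":[0,0,0],"hand":0.0},
    {"dr":[0,0,0],"offset":[0,0,0],"hand":0.0},
  ],
)

```text
time_s: 12.25
eef_pos: [448.6, -46.5, 197.8]
ee_rot: [-0.239, 0.689, 0.631, 0.264]
force: [-0.5, 0.9, 0.4]
grip_width: 0.504
grip_force: 0.0
```

```bash
python3 plan.py;python3 see.py p7; python3 - <<'E'
from tgt import *
im=ctrl.capture('scene')[:,:,::-1];s=cv2.cvtColor(np.ascontiguousarray(im),cv2.COLOR_BGR2HSV)
P=px((s[...,0]>8)&(s[...,0]<25)&(s[...,1]>80)&(s[...,2]>90),(300,195,350,235));print(len(P))
r=cv2.boxPoints(cv2.minAreaRect(P.astype(np.float32)));r=r[np.argsort(r[:,0])];e=cast('scene',[r[:2].mean(0)],112)[0]
d=np.array([466.5,144.5])-e;print(e,np.linalg.norm(d),np.degrees(np.arctan2(d[1],d[0])))
E
```

```text
t 12.25 eef [448.6 -46.5 197.8] grasp [447.4 -59.1 212. ] lean 41.7 y tilt 0.005 yaw vs hob -0.09
pan est [457.7  56.5 212. ] rel white in hob xy -90.3 3.3 F [-0.5  0.9  0.4] T [-0.32  0.01 -0.02] grip 0.5035846528419261 0.0
j [-0.71  0.33  1.75  0.58  1.54 -0.78]
Mt hx,hy,Z in tool [[ 0.746 -0.002  0.666]
 [ 0.002 -1.    -0.005]
 [ 0.666  0.005 -0.746]]
blob [ 334  188   44   45 1658]
rim (array([469.36274627, 143.18235831]), np.float64(2.2584581506069377))
base [466.38005423 146.28426563] 1.4242204361991604
rel white -0.026969858970340807 2.4267810861199224
149
[455.40102626   4.70967926] 140.2302427864032 85.46039306581878
```

View pics/p7.png

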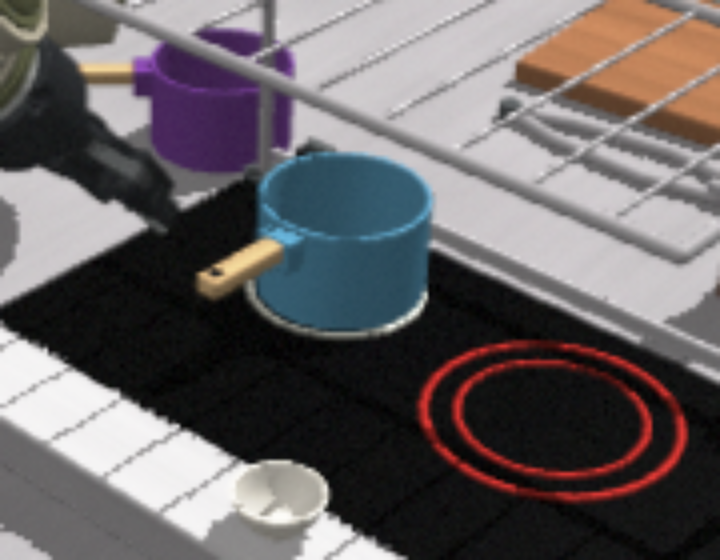

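The pan is free on the white ring (crop 345,245). Its handle points at 85.5° against the hob's 85°, it sits about 2 mm off centre sideways, and the gripper is clear. Handing in.

```bash
python3 -c "
from rig import ctrl
print(ctrl.finish_job())"
```

```text
the job is handed in; nothing more can be done
None
```

The job is handed in (the rig gave no verdict): the pan is on the white ring, felt to touch the rail (I measured the push at about 13 N), about 2 mm off centre sideways, handle about 0.5° from straight out, let go with the arm clear, at 12.3 s.

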